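# Read the red mooncake tin's label with the hand scanner

## Task

Pick up the hand scanner, aim it at the barcode label of the red mooncake tin and hold it steady there for a second, without stopping on another tin's label. Then stand the scanner upright on its blue mat again, setting it down before letting go, and leave the tins and everything else where they are.

Things in the scene. Friction and masses are not known exactly. Their poses are not given: they have to be found in the camera images.
- scanner: yellow and black hand scanner, 0.22 kg, standing on its foot on the mat. Origin: centre of the foot's underside; z up, x the way it looks. Foot 70 x 60 mm (x, y), 12 mm high; handle 30 x 32 mm; yellow head on top, the part to grip: 56 mm long (x from -24 to +32 mm), 40 mm wide in y, from 92 to 132 mm above the origin; a snout as wide points forward and 45 degrees down.
- scanner_window (a point): centre of the dark red window at the snout's end, 48.5 mm ahead (+x) of the scanner's origin and 87.5 mm above it. Its x axis is the beam: forward and 45 degrees down when the scanner is upright; y as the scanner's y.
- label_red (a point): centre of the paper barcode label (34 x 44 mm) on the red tin, on the side of the octagonal rim that faces up and to the front at 45 degrees. Axes: x straight out of the label, to the rack's front (-x) and up, z up along the slope. About 128 mm above the shelf board.
- label_blue (a point): centre of the paper barcode label (34 x 44 mm) on the blue tin, on the side of the octagonal rim that faces up and to the front at 45 degrees. Axes: x straight out of the label, to the rack's front (-x) and up, z up along the slope. About 128 mm above the shelf board.
- label_green (a point): centre of the paper barcode label (34 x 44 mm) on the green tin, on the side of the octagonal rim that faces up and to the front at 45 degrees. Axes: x straight out of the label, to the rack's front (-x) and up, z up along the slope. About 128 mm above the shelf board.
- tin_red: red octagonal metal tin with a brass lid edge, 140 mm across flats, 50 mm thick, loose, standing upright in one of the rack's three slots (which one varies). Origin: centre of its underside; x and y as the rack's; top 140 mm above the origin.
- tin_blue: blue octagonal metal tin with a steel lid edge, 140 mm across flats, 50 mm thick, loose, standing upright in one of the rack's three slots (which one varies). Origin: centre of its underside; x and y as the rack's; top 140 mm above the origin.
- tin_green: green octagonal metal tin with a brass lid edge, 140 mm across flats, 50 mm thick, loose, standing upright in one of the rack's three slots (which one varies). Origin: centre of its underside; x and y as the rack's; top 140 mm above the origin.
- rack: grey plastic rack, fixed, 112 x 204 mm, with three slots side by side along its y (64 mm apart) between 66 mm high dividers. Origin: centre of its underside; its front with the labels faces its -x.
- mat: blue rubber mat, fixed, 110 x 110 x 4 mm, the scanner's place. Origin: centre of its underside.
- jar: bystander: empty glass jar, loose, 80 mm wide, 105 mm high. Origin: centre of its underside.
- tong: bystander: stainless steel serving tong lying flat, loose, about 240 mm long, up to 46 mm wide, 22 mm high. Origin: middle, on the board; x along it.
- lantern_handle: bystander: red plastic lantern handle with a wire hook, loose, lying flat, 305 mm long, 18 mm high. Origin: middle of the rod, on the board; x along it towards the hook.

How it is judged:
By the outcome, as a careful person would: the job done as asked, in the order asked, and still so for the second after the job is handed in, with the robot touching nothing.
It also fails if it takes over 56 s, if anything falls off the work surface, if the arm or the gripper's body presses on something with over 40 N, if the wrist force passes 120 N, or if a joint passes its speed limit or range.

## Robot

A 7-joint arm with a two-finger parallel gripper is mounted at the origin on the work surface. World frame = base frame: x ahead of the robot, y to its left, z up, the work surface at z = 0. Lengths are in m, angles in rad, forces in N, time in s.
With the tool pointing down it reaches from about 0.425 to 0.975 m from the base axis. Payload 16.7 kg.
Tool frame: the origin (TCP) lies at the very end of the fingers, on their centre line; the grasp point (between the pads) lies ctrl.grip_point_offset behind it (ctrl.grip_point_offset is the distance from the TCP to the grasp point, in m); z points along the fingers, y is the direction in which the jaws open and shut (so a half turn about z gives the same grasp; the last joint's range is limited). The gripper opens to 85 mm and grips with 20 to 120 N. Pads are 22 mm wide; open, the fingers measure 114 mm over their backs; the gripper's body (76 mm by 85 mm) begins 54 mm behind the grasp point. The pads swing forward as they close: fully open they stand 13 mm farther back than shut.
Start: joints at [-1.355, 0.426, 0.074, 1.606, -0.034, 1.111, -0.067], TCP at [0.241, 0.63, 0.231] pointing down, gripper open.
Joint ranges: [-2.85, 2.85], [-0.5, 2.14], [-1.23, 1.37], [0.21, 2.46], [-1.02, 4.16], [0.16, 2.05], [-2.73, 2.73]. Speed limits (rad/s): [1.89, 1.89, 2.39, 2.39, 3.01, 3.01, 3.01].

## Interface

Orientations are given as [roll, pitch, yaw] about the fixed x, y, z axes, in that order (R = Rz(yaw) Ry(pitch) Rx(roll)).
In Python, from rig import ctrl, cams gives the robot as it stands.
- The arm moves only by the shell command python3 -m inch 'ROWS' [OPENING]. ROWS is JSON, a list of rows, each a list of 2 entries, a list of its own where there are three numbers: the shift along the tool's x, y, z in mm, then the turn, a rotation vector about the tool's x, y, z in degrees. A call has 1 to 10 rows; each row shifts and turns the commanded pose from where the row before left it, along the tool's axes as they then stand; what a row does not reach is not made up. A row lasts 1/8 s, in which the tool goes at most 62.5 mm and 10.7 degrees, less where a joint would pass 70% of its speed; a pose out of reach is approached as far as the arm can. A call is refused whole if a number of a shift passes 62.5 or a number of a turn 10.7, either way. A call with a gripper value outside its range is refused whole. OPENING is the finger opening in mm, from 0 to 85.4, set as the call begins (- or left out, the last holds). The fingers move at their own pace and stop on an object; the grip force is fixed at half the most. Time passes only in rows, so rows that do not move let the fingers close. It gives the time, the measured TCP pose, the force and the opening at its end, in the units of the state.
- ctrl.read_state(): the state, without advancing time (a new reading comes with each control period).
- cams.camera(name): name is "side" or "top"; returns a dict with "pixels" (480x640x3 uint8, red, green, blue), "range_z" (480x640 float32, m along the optical axis (not along the pixel's ray), 0 where there is no reading), "camera_matrix" (3x3 intrinsics, pixels), "k1" (the pictures are not rectified: a ray, as slopes to the right and down, at radius r is drawn at 1 + k1 r^2 times it, then the intrinsics apply), "rvec" (rotation vector, rad) and "tvec" (3), from world to camera coordinates, as OpenCV has them. Camera axes: x right, y down, z forward; pixel columns grow to the right and rows downward; lengths in m; the calibration is good to about 2 mm. A picture is of the moment at which its call begins.
- ctrl.close_job(): hands the job in, once; it reports no verdict.
The state is a dict: "clock": time; "joints": joint angles; "joint_vel": joint speeds; "effort": joint torques, N m; "tool_pos": TCP position; "eef_rot": TCP orientation; "wrist_force": force on the tool from outside, world axes, zero at the start; "torque": the same for the moment, N m; "grip_width": finger opening in m.
Only numpy, scipy, OpenCV 4.12 (cv2) and the standard library are available. Lean on these libraries where they do the work, as an engineer would, in place of code of your own. Each camera call takes 0.05 s, during which the arm holds its last target. There are 200 camera calls.

## Working session

There is one attempt and no reset: what is moved stays moved. The work goes in short steps, Python scripts to look and compute and a shell command to move; the robot and the scene stay as the last step left them, time stands still between calls to the robot, and variables do not carry over. Pictures are saved under pics/ and viewed, about 8 in all and at most 12, crops included, and the job is handed in when it is done.

```bash
mkdir -p pics; ls; cat > h.py <<'E'
import numpy as np,cv2
from rig import ctrl,cams
from scipy.spatial.transform import Rotation as R
def snap(n,save=None):
    c=cams.camera(n)
    if save: cv2.imwrite('pics/'+save,c['pixels'][:,:,::-1])
    return c
def pts(c):
    K=c['camera_matrix'];z=c['range_z'];h,w=z.shape
    u,v=np.meshgrid(np.arange(w),np.arange(h))
    d=np.array([c['k1'],0,0,0,0],float)
    # drawn at (1+k1 r^2) -> opencv distortion
    n=cv2.undistortPoints(np.stack([u,v],-1).reshape(-1,1,2).astype(float),K,d,criteria=(3,40,1e-9)) if False else cv2.undistortPoints(np.stack([u,v],-1).reshape(-1,1,2).astype(float),K,d)
    n=n.reshape(h,w,2)
    P=np.dstack([n*z[...,None],z])
    Rm=cv2.Rodrigues(np.array(c['rvec'],float))[0]
    W=(P-np.array(c['tvec']).reshape(3))@Rm
    W[z==0]=np.nan
    return W
E
python3 - <<'E'
from h import *
for n in('side','top'):
    c=snap(n,n+'0.png');W=pts(c);np.savez(n+'0.npz',W=W,p=c['pixels'])
    Rm=cv2.Rodrigues(np.array(c['rvec'],float))[0];print(n,-Rm.T@np.array(c['tvec']).reshape(3),Rm[2],c['k1'],c['camera_matrix'][0,0])
print(ctrl.read_state(),ctrl.grip_point_offset)
E
```

```text
pics
side [ 0.84625401 -0.99689395  0.96786904] [-0.20105945  0.75327393 -0.62622159] -0.14825339715382238 585.9672244358495
top [0.42708637 0.02768348 1.06533354] [ 0.14179942  0.00277996 -0.98989151] 0.017369618281302915 473.67577535118176
{'clock': 0.1, 'joints': array([-1.35451488,  0.42666324,  0.07385253,  1.60658078, -0.034102  ,
        1.11079071, -0.0670694 ]), 'joint_vel': array([-0.00148576, -0.00153765, -0.00058678, -0.00235277, -0.00034102,
        0.0012111 ,  0.00190709]), 'effort': array([ 7.25370948e-03, -9.51525736e+01,  3.77105087e+00, -4.64402211e+01,
        1.96918059e-02,  6.47691355e-03,  5.57747580e-05]), 'tool_pos': array([0.24132057, 0.62997435, 0.23066809]), 'eef_rot': array([-3.14041261e+00,  8.10406048e-05,  2.77580861e+00]), 'wrist_force': array([-0.4143242 ,  0.00864259,  0.3810449 ]), 'torque': array([8.25060820e-05, 5.13671613e-02, 2.79319348e-02]), 'grip_width': 0.08536626611596036} 0.0187
```

View pics/side0.png

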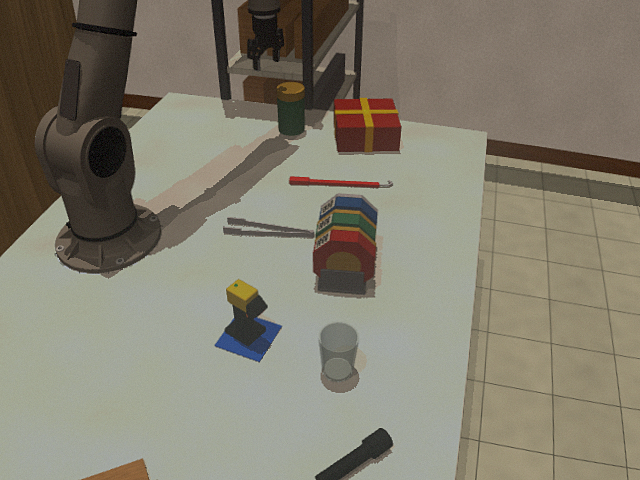

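View pics/top0.png

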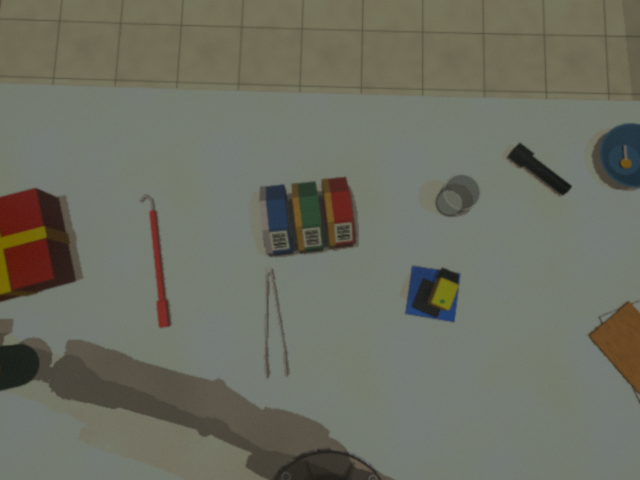

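The side view shows the yellow head at (242,293) on the mat. The red tin is nearest the side camera, at (343,250), and the jar is at (338,345). The top view shows the head at (445,290), the red label at (343,233), the green label at (312,237) and the blue label at (279,240).

```bash
python3 - <<'E'
from h import *
for n in('top','side'):
    d=np.load(n+'0.npz');W=d['W'];p=d['p'];hsv=cv2.cvtColor(p,cv2.COLOR_RGB2HSV)
    H,S,V=[hsv[...,i].astype(int) for i in range(3)]
    roi=np.zeros(H.shape,bool)
    if n=='top': roi[255:330,395:470]=1
    else: roi[270:365,205:290]=1
    y=roi&(H>20)&(H<35)&(S>130)
    Y=W[y];Y=Y[~np.isnan(Y[:,0])];top=Y[Y[:,2]>np.nanmedian(Y[:,2])-.012] if n=='top' else Y
    print(n,'yellow',y.sum(),np.median(Y,0),Y.min(0),Y.max(0))
    t=Y[(Y[:,2]>.125)&(Y[:,2]<.15)]
    r=cv2.minAreaRect((t[:,:2]*1000).astype(np.float32));print(' rect',r,'z',np.median(t[:,2]))
    print(cv2.boxPoints(r))
    b=roi&(H>105)&(H<125)&(S>150);B=W[b];B=B[B[:,2]<.012]
    r=cv2.minAreaRect((B[:,:2]*1000).astype(np.float32));print(' mat',r,np.median(B[:,2]))
    k=roi&(V<70)&(S<140);Bk=W[k];
    for lo,hi in((.008,.022),(.03,.08),(.085,.125)):
        q=Bk[(Bk[:,2]>lo)&(Bk[:,2]<hi)]
        if len(q)>5:print(' dark',lo,hi,len(q),q.mean(0),cv2.minAreaRect((q[:,:2]*1000).astype(np.float32)))
    if n=='top':
        for nm,(a,b2,c,e) in dict(red=(215,250,330,358),green=(220,255,300,326),blue=(225,258,266,293)).items():
            m=np.zeros(H.shape,np.uint8);m[a:b2,c:e]=((S<70)&(V>120))[a:b2,c:e]
            m=cv2.morphologyEx(m,cv2.MORPH_CLOSE,np.ones((7,7)))
            L=W[m>0];L=L[L[:,2]>.08]
            ctr=(np.percentile(L,3,axis=0)+np.percentile(L,97,axis=0))/2
            _,_,vt=np.linalg.svd(L-L.mean(0),full_matrices=False)
            print(nm,len(L),L.mean(0),ctr,vt[2],cv2.minAreaRect(np.argwhere(m).astype(np.float32)))
        roi=np.zeros(H.shape,bool);roi[170:260,250:365]=1
        q=W[roi&(W[...,2]>.135)&(W[...,2]<.16)]
        print('tops',len(q),np.median(q[:,2]),cv2.minAreaRect((q[:,:2]*1000).astype(np.float32)))
        q=W[roi&(W[...,2]>.05)]
        print('all',q.min(0),q.max(0),cv2.minAreaRect((q[:,:2]*1000).astype(np.float32)))
        roi[:]=0;roi[170:220,430:485]=1
        q=W[roi&(W[...,2]>.06)];print('jar',len(q),q.mean(0) if len(q) else 0)
E
```

```text
top yellow 612 [ 0.47378817 -0.21049925  0.13565326] [ 0.44310281 -0.23719478  0.09916797] [ 0.505441   -0.18614601  0.14089859]
 rect ((474.0859680175781, -212.85743713378906), (38.96421432495117, 56.240623474121094), 68.47528076171875) z 0.135862746890439
[[ 440.77875 -220.66344]
 [ 493.0971  -241.29826]
 [ 507.3932  -205.05144]
 [ 455.07483 -184.41661]]
 mat ((479.32098388671875, -220.92822265625), (105.81400299072266, 103.92957305908203), 82.29167175292969) 0.0041534758199412
 dark 0.008 0.022 461 [ 0.46539908 -0.20017805  0.01589641] ((470.1976318359375, -211.97396850585938), (59.722084045410156, 69.9878158569336), 68.59931182861328)
 dark 0.03 0.08 65 [ 0.47357836 -0.19694926  0.05335596] ((474.4054260253906, -197.7002716064453), (4.491727828979492, 28.711509704589844), 75.57380676269531)
 dark 0.085 0.125 254 [ 0.5016957  -0.21754145  0.11302988] ((485.4690856933594, -216.30906677246094), (37.546321868896484, 81.1378173828125), 65.1883773803711)Traceback (most recent call last):
  File "<stdin>", line 25, in <module>
    return _quantile_unchecked(
        a, q, axis, out, overwrite_input, method, keepdims, weights)
    return _ureduce(a,
                    func=_quantile_ureduce_func,
    ...<5 lines>...
                    overwrite_input=overwrite_input,
                    method=method)
    r = func(a, **kwargs)
    result = _quantile(arr,
                       quantiles=q,
    ...<2 lines>...
                       out=out,
                       weights=wgt)
    slices_having_nans = np.isnan(arr[-1, ...])
                                  ~~~^^^^^^^^^
IndexError: index -1 is out of bounds for axis 0 with size 0
```

```bash
python3 - <<'E'
import cv2,numpy as np
a=cv2.imread('pics/top0.png');s=cv2.imread('pics/side0.png')
x=cv2.resize(a[170:260,250:365],None,fx=4,fy=4,interpolation=2)[:360,:460]
y=cv2.resize(a[255:330,395:470],None,fx=4,fy=4,interpolation=2)
z=cv2.resize(s[270:365,205:290],None,fx=3,fy=3,interpolation=2)
o=np.zeros((600,780,3),np.uint8);o[:360,:460]=x;o[:300,470:770]=y;o[310:595,470:725]=z
cv2.imwrite('pics/crop1.png',o)
E
```

```text
(no output)
```

View pics/crop1.png

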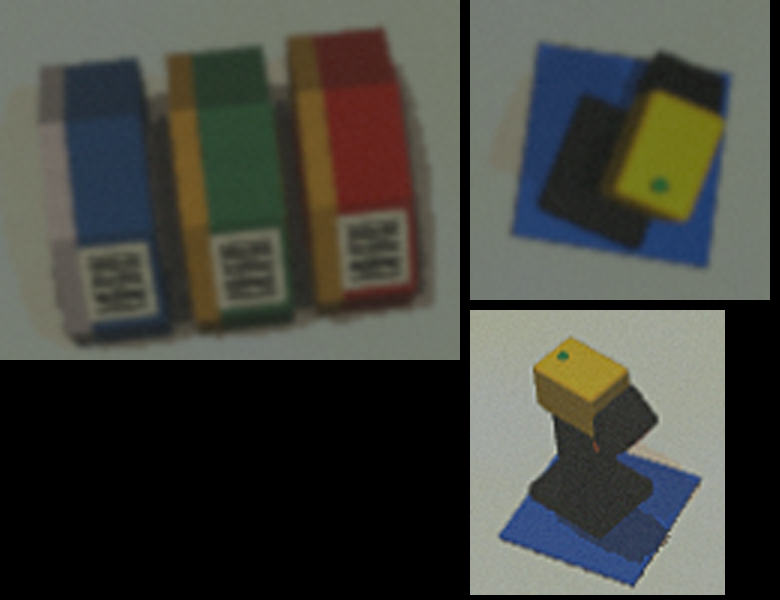

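The crop shows three clear labels: blue at about (279,241), green at (312,236) and red at (344,232) in the full image. The scanner points up-right, and its yellow-head and foot fits agree on a yaw of about -21.5°. The label threshold was too bright, so I'll fix it.

```bash
python3 - <<'E'
from h import *
d=np.load('top0.npz');W=d['W'];p=d['p'];hsv=cv2.cvtColor(p,cv2.COLOR_RGB2HSV)
H,S,V=[hsv[...,i].astype(int) for i in range(3)]
for nm,(a,b2,c,e) in dict(red=(218,248,332,355),green=(223,252,300,324),blue=(226,256,266,292)).items():
    m=np.zeros(H.shape,np.uint8);m[a:b2,c:e]=((S<75)&(V>75)&(W[...,2]>.1))[a:b2,c:e]
    cs,_=cv2.findContours(m,0,2);cn=max(cs,key=cv2.contourArea)
    m=cv2.fillPoly(np.zeros_like(m),[cn],1)
    L=W[(m>0)];_,_,vt=np.linalg.svd(L-L.mean(0),full_matrices=False)
    print(nm,len(L),L.mean(0),L.min(0),L.max(0),vt[2],cv2.minAreaRect(cn))
roi=np.zeros(H.shape,bool);roi[170:262,250:368]=1
for nm,(h0,h1) in dict(red=(172,181),green=(60,88),blue=(98,115)).items():
    m=roi&(H>=h0)&(H<h1)&(S>110);q=W[m];t=q[q[:,2]>np.percentile(q[:,2],60)]
    print(nm,len(q),np.percentile(q[:,2],[50,95]))
    t=q[abs(q[:,2]-np.percentile(q[:,2],70))<.006];print(' top',len(t),t.mean(0),cv2.minAreaRect((t[:,:2]*1000).astype(np.float32)))
q=W[roi&(W[...,2]>.02)];print('all',q.min(0),q.max(0),cv2.minAreaRect((q[:,:2]*1000).astype(np.float32)))
q=W[165:225,425:490].reshape(-1,3);q=q[q[:,2]>.01];print('jar',len(q),q.mean(0),q.max(0),q.min(0))
E
```

```text
red 176 [ 0.59100894 -0.01292893  0.13012059] [ 0.5736663  -0.02962886  0.1110749 ] [0.60649668 0.00442989 0.14739554] [ 0.70893153  0.10818173 -0.69693098] ((343.0, 232.0), (18.0, 16.0), 90.0)
green 333 [0.57893209 0.04944231 0.12918671] [0.56002155 0.0310134  0.10895713] [0.59648353 0.06742909 0.14655634] [-0.69915613 -0.10558139  0.70713031] ((312.13848876953125, 236.6077117919922), (19.349416732788086, 17.240825653076172), 82.87498474121094)Traceback (most recent call last):
  File "<stdin>", line 8, in <module>
    u, s, vh = gufunc(a, signature=signature)
               ~~~~~~^^^^^^^^^^^^^^^^^^^^^^^^
    raise LinAlgError("SVD did not converge")
numpy.linalg.LinAlgError: SVD did not converge
```

```bash
cat >> h.py <<'E'
def go(*targets):
    """print tool-frame shift (mm)/turn (deg) to each [x,y,z,yawdeg] tool-down target, chained"""
    s=ctrl.read_state();p=s['tool_pos'];q=R.from_euler('xyz',s['eef_rot'])
    print('t',round(s['clock'],2),'p',p.round(4),np.degrees(s['eef_rot']).round(2),'F',s['wrist_force'].round(1),'g',round(s['grip_width'],4),'j',s['joints'].round(2))
    for t in targets:
        q2=R.from_euler('xyz',[180,0,t[3]],degrees=True);P=np.array(t[:3])
        print(t,'shift',q.inv().apply(P-p).__mul__(1000).round(1),'turn',np.degrees((q.inv()*q2).as_rotvec()).round(2))
        p,q=P,q2
E
python3 -c "
from h import *
go([.46,.30,.27,158.5],[.474,-.213,.25,158.5],[.474,-.213,.0935,158.5])"
```

```text
t 0.1 p [0.2413 0.63   0.2307] [-179.93    0.    159.04] F [-0.4  0.   0.4] g 0.0854 j [-1.35  0.43  0.07  1.61 -0.03  1.11 -0.07]
[0.46, 0.3, 0.27, 158.5] shift [-322.2 -230.   -39. ] turn [-0.07  0.    0.54]
[0.474, -0.213, 0.25, 158.5] shift [-201.  -472.2   20. ] turn [0. 0. 0.]
[0.474, -0.213, 0.0935, 158.5] shift [  0.   -0.  156.5] turn [0. 0. 0.]
```

```bash
python3 -m inch '[[[-20,-14,-4],[0,0,0.5]],[[-38,-27,-5],[0,0,0]],[[-38,-27,-5],[0,0,0]],[[-38,-27,-5],[0,0,0]],[[-38,-27,-5],[0,0,0]],[[-38,-27,-5],[0,0,0]],[[-38,-27,-5],[0,0,0]],[[-38,-27,-5],[0,0,0]],[[-36,-17,0],[0,0,0]],[[0,0,0],[0,0,0]]]' 85
python3 -c "
from h import *
go([.474,-.213,.25,158.5])"
```

```text
clock: 1.35
tool_pos: [0.4628, 0.3041, 0.2706]
eef_rot: [-3.141, 0.001, 2.761]
wrist_force: [0.1, 0.8, 0.5]
grip_width: 0.085
t 1.35 p [0.4628 0.3041 0.2706] [-1.7999e+02  4.0000e-02  1.5820e+02] F [0.1 0.8 0.5] g 0.085 j [-0.91  0.19  0.25  1.85 -0.05  1.11  0.54]
[0.474, -0.213, 0.25, 158.5] shift [-202.4 -475.9   20.8] turn [-0.01  0.04 -0.3 ]
```

```bash
python3 -m inch '[[[-10,-24,0],[0,0,-0.3]],[[-18,-42,0],[0,0,0]],[[-20,-47,0],[0,0,0]],[[-20,-47,0],[0,0,0]],[[-20,-47,0],[0,0,0]],[[-20,-47,0],[0,0,0]],[[-20,-47,0],[0,0,0]],[[-20,-47,0],[0,0,0]],[[-20,-47,10],[0,0,0]],[[-20,-47,10],[0,0,0]]]'
python3 -m inch '[[[-14,-34,0],[0,0,0]],[[0,0,0],[0,0,0]],[[0,0,0],[0,0,0]]]'
python3 - <<'E'
from h import *
go([.474,-.213,.0935,158.5])
c=snap('side');s=c['pixels'][150:390,150:450,::-1]
cv2.imwrite('pics/pre.png',cv2.resize(s,None,fx=2.4,fy=2.4))
E
```

```text
clock: 2.6
tool_pos: [0.476, -0.1735, 0.2503]
eef_rot: [3.141, 0.001, 2.773]
wrist_force: [0.7, 0.4, -0.5]
grip_width: 0.0849
clock: 2.98
tool_pos: [0.477, -0.2083, 0.2501]
eef_rot: [3.141, -0.001, 2.772]
wrist_force: [0.3, -0.1, 0.3]
grip_width: 0.0849
t 2.98 p [ 0.477  -0.2083  0.2501] [ 1.7998e+02 -3.0000e-02  1.5884e+02] F [ 0.3 -0.1  0.3] g 0.0849 j [-0.3   0.17  0.67  1.96 -0.12  1.05  1.63]
[0.474, -0.213, 0.0935, 158.5] shift [  1.   -5.5 156.6] turn [ 0.02 -0.03  0.34]
```

View pics/pre.png

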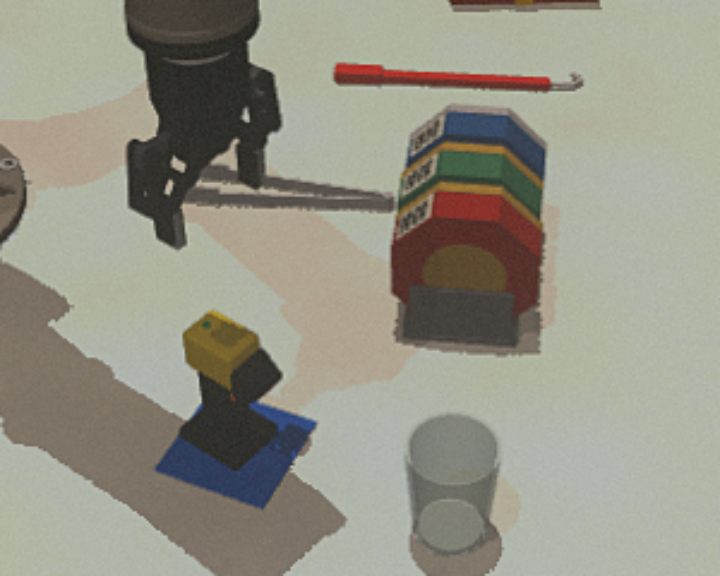

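The open gripper is above the scanner head at about (200,150–240) in the crop, with its jaws across the head. The tins, jar and tong haven't moved. I'll descend now.

```bash
python3 -m inch '[[[1,-5,15],[0,0,0.3]],[[0,0,30],[0,0,0]],[[0,0,30],[0,0,0]],[[0,0,15],[0,0,0]],[[0,0,0],[0,0,0]],[[0,0,0],[0,0,0]]]'
python3 -c "
from h import *
go([.474,-.213,.0935,158.5])"
```

```text
clock: 3.78
tool_pos: [0.4749, -0.2135, 0.1611]
eef_rot: [3.141, 0.001, 2.767]
wrist_force: [0.2, -0.9, -0.2]
grip_width: 0.085
t 3.77 p [ 0.4749 -0.2135  0.1611] [1.7999e+02 5.0000e-02 1.5853e+02] F [ 0.2 -0.9 -0.2] g 0.085 j [-0.24  0.3   0.64  2.05 -0.23  0.86  1.73]
[0.474, -0.213, 0.0935, 158.5] shift [ 1.   0.1 67.6] turn [0.01 0.05 0.03]
```

```bash
python3 -m inch '[[[0.5,0,14],[0,0,0]],[[0,0,18],[0,0,0]],[[0,0,18],[0,0,0]],[[0,0,12],[0,0,0]],[[0,0,5],[0,0,0]],[[0,0,0],[0,0,0]],[[0,0,0],[0,0,0]]]'
python3 -m inch '[[[0,0,0],[0,0,0]],[[0,0,0],[0,0,0]],[[0,0,0],[0,0,0]],[[0,0,0],[0,0,0]],[[0,0,0],[0,0,0]],[[0,0,0],[0,0,0]],[[0,0,0],[0,0,0]],[[0,0,0],[0,0,0]],[[0,0,0],[0,0,0]],[[0,0,0],[0,0,0]]]' 25
python3 -c "
from h import *
go()"
```

```text
clock: 4.65
tool_pos: [0.4743, -0.2133, 0.0937]
eef_rot: [3.142, 0.001, 2.767]
wrist_force: [0.2, -0.1, 0.5]
grip_width: 0.0854
clock: 5.9
tool_pos: [0.4741, -0.2132, 0.0936]
eef_rot: [3.142, 0.0, 2.767]
wrist_force: [-1.2, -0.0, 5.6]
grip_width: 0.0394
t 5.9 p [ 0.4741 -0.2132  0.0936] [1.8000e+02 2.0000e-02 1.5853e+02] F [-1.2 -0.   5.6] g 0.0394 j [-0.17  0.4   0.58  2.1  -0.33  0.73  1.82]
```

```bash
python3 -m inch '[[[0,0,-3],[0,0,0]],[[0,0,-10],[0,0,0]],[[0,0,-20],[0,0,0]],[[0,0,-25],[0,0,0]],[[0,0,-25],[0,0,0]],[[0,0,-17],[0,0,0]],[[0,0,0],[0,0,0]],[[0,0,0],[0,0,0]]]'
python3 - <<'E'
from h import *
c=snap('side','lift.png');W=pts(c);p=c['pixels'];hsv=cv2.cvtColor(p,cv2.COLOR_RGB2HSV)
np.savez('lift.npz',W=W,p=p)
yaw=9.5;u=np.array([np.cos(np.radians(yaw)),np.sin(np.radians(yaw)),0])
lab=np.array([.590,-.0125,.129]);n=np.array([-u[0],-u[1],1])/2**.5
o=lab+.07*n-.0485*u-np.array([0,0,.0875])
# TCP relative to scanner origin in scanner frame
a=np.radians(-21.5);rel=np.array([.4741-.4703,-.2132+.2117]);r0=np.array([[np.cos(a),np.sin(a)],[-np.sin(a),np.cos(a)]])@rel
print('rel',r0,'o',o)
t=o+u*r0[0]+np.array([-u[1],u[0],0])*r0[1]+[0,0,.0896]
print(t);go([*t,180+yaw])
s=p[170:330,180:380,::-1];cv2.imwrite('pics/lift_c.png',cv2.resize(s,None,fx=3.5,fy=3.5))
E
```

```text
clock: 6.9
tool_pos: [0.4737, -0.2128, 0.1927]
eef_rot: [-3.142, -0.001, 2.767]
wrist_force: [-0.1, 0.4, -2.9]
grip_width: 0.0394
rel [ 4.08533860e-03 -2.92169042e-06] o [ 0.4933465  -0.02867425  0.09099747]
[ 0.49737629 -0.02800285  0.18059747]
t 6.95 p [ 0.4736 -0.2129  0.1925] [-1.7998e+02 -7.0000e-02  1.5854e+02] F [-0.1 -1.1 -3.2] g 0.0393 j [-0.27  0.25  0.67  2.02 -0.19  0.93  1.69]
[np.float64(0.4973762945881234), np.float64(-0.028002854843226104), np.float64(0.1805974746830583), 189.5] shift [ 45.5 180.8  11.9] turn [  0.    -0.07 -30.96]
```

View pics/lift_c.png

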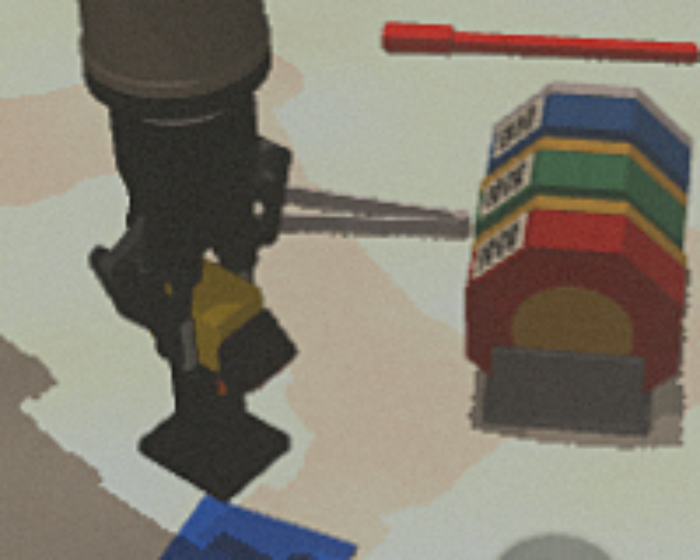

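The scanner is held upright in the lift crop, with its foot at (215,440) clear of the mat. I'll turn it and then move to the scan pose.

```bash
python3 -m inch '[[[0,0,0],[0,0,-4]],[[0,0,0],[0,0,-8]],[[0,0,0],[0,0,-8]],[[0,0,0],[0,0,-7]],[[0,0,0],[0,0,-4]],[[-6,20,2],[0,0,0]],[[-10,33,2],[0,0,0]],[[-10,33,2],[0,0,0]],[[-10,33,2],[0,0,0]],[[-9,30,2],[0,0,0]]]'
python3 -m inch '[[[-6,20,2],[0,0,0]],[[-3,9,0],[0,0,0]],[[0,0,0],[0,0,0]],[[0,0,0],[0,0,0]]]'
python3 - <<'E'
from h import *
go([.4974,-.0280,.1806,189.5])
c=snap('side');s=c['pixels'][130:330,230:480,::-1];cv2.imwrite('pics/scan_s.png',cv2.resize(s,None,fx=2.8,fy=2.8))
c=snap('top');W=pts(c);p=c['pixels'];np.savez('scan.npz',W=W,p=p)
cv2.imwrite('pics/scan_t.png',cv2.resize(p[150:350,240:460,::-1],None,fx=2.8,fy=2.8))
E
```

```text
clock: 8.2
tool_pos: [0.4933, -0.0575, 0.1824]
eef_rot: [-3.142, -0.001, -2.975]
wrist_force: [-0.1, 0.7, -3.1]
grip_width: 0.0394
clock: 8.7
tool_pos: [0.4976, -0.0296, 0.1812]
eef_rot: [-3.141, -0.0, -2.976]
wrist_force: [-0.3, 0.3, -2.7]
grip_width: 0.0393
t 8.7 p [ 0.4976 -0.0296  0.1812] [-1.7998e+02 -2.0000e-02 -1.7053e+02] F [-0.3  0.3 -2.7] g 0.0393 j [-0.48  0.2   0.46  2.07 -0.12  0.89  1.79]
[0.4974, -0.028, 0.1806, 189.5] shift [-0.1  1.6  0.6] turn [-0.02 -0.02 -0.03]
```

View pics/scan_s.png

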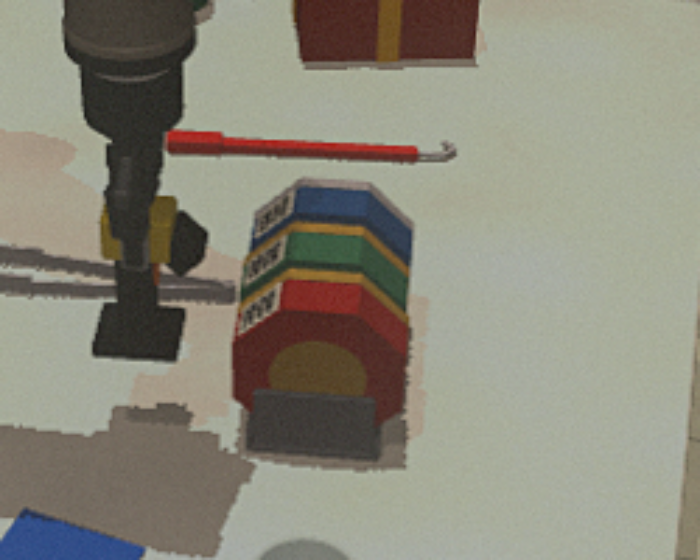

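View pics/scan_t.png

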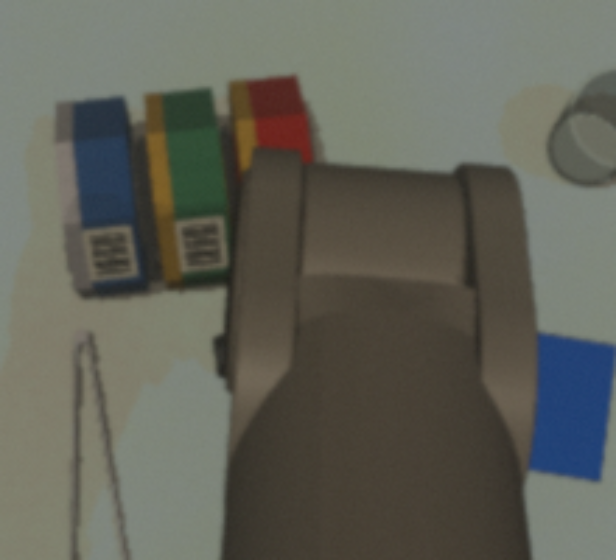

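The side view shows the snout at (190,240) pointing down at the red label at (262,310). The arm hides the red label in the top view, and everything else is where it was. I'll trim the last 1.5 mm and hold.

```bash
python3 -m inch '[[[0,1.5,0.5],[0,0,0]],[[0,0,0],[0,0,0]],[[0,0,0],[0,0,0]],[[0,0,0],[0,0,0]],[[0,0,0],[0,0,0]],[[0,0,0],[0,0,0]],[[0,0,0],[0,0,0]],[[0,0,0],[0,0,0]],[[0,0,0],[0,0,0]],[[0,0,0],[0,0,0]]]'
python3 -m inch '[[[0,0,0],[0,0,0]],[[0,0,0],[0,0,0]],[[0,0,0],[0,0,0]],[[0,0,0],[0,0,0]],[[0,0,0],[0,0,0]],[[0,0,0],[0,0,0]]]'
python3 - <<'E'
from h import *
c=snap('side');W=pts(c);p=c['pixels'];hsv=cv2.cvtColor(p,cv2.COLOR_RGB2HSV).astype(int)
H,S,V=[hsv[...,i] for i in range(3)]
roi=np.zeros(H.shape,bool);roi[190:260,255:310]=1
Y=W[roi&(H>18)&(H<36)&(S>110)];Y=Y[~np.isnan(Y[:,0])]
print('yellow',len(Y),np.percentile(Y,[3,50,97],axis=0))
D=W[roi&(V<60)&(S<120)];D=D[(D[:,0]>.525)&(D[:,0]<.58)];print('snout',len(D),np.percentile(D,[3,50,97],axis=0) if len(D) else '')
# label in side view
r2=np.zeros(H.shape,bool);r2[230:250,312:332]=1
L=W[r2&(S<75)&(V>70)&(W[...,2]>.1)];print('label',len(L),L.mean(0),L.min(0),L.max(0))
# expected
s=ctrl.read_state();u=np.array([np.cos(np.radians(9.5)),np.sin(np.radians(9.5)),0])
o=s['tool_pos']-.0041*u-[0,0,.0896];w=o+.0485*u+[0,0,.0875];b=(u-[0,0,1])/2**.5
lab=np.array([.590,-.0125,.129]);d=(lab-w)@b;print('exp origin',o,'win',w,'dist',d,'miss',lab-w-d*b)
go([.477,-.216,.193,158.5])
E
```

```text
clock: 10.05
tool_pos: [0.4975, -0.0271, 0.1808]
eef_rot: [-3.142, -0.0, -2.975]
wrist_force: [0.4, 0.3, -2.9]
grip_width: 0.0396
clock: 10.8
tool_pos: [0.4975, -0.0271, 0.1808]
eef_rot: [-3.142, -0.0, -2.975]
wrist_force: [0.3, -0.2, -2.9]
grip_width: 0.0389
yellow 267 [[ 0.47744901 -0.05354372  0.18744109]
 [ 0.51832547 -0.04325836  0.21389321]
 [ 0.52965187 -0.0118132   0.22524288]]
snout 264 [[ 0.52605392 -0.0528948   0.09927154]
 [ 0.53655039 -0.03609186  0.19387497]
 [ 0.55110214 -0.00729377  0.20981143]]
label 106 [ 0.59214259 -0.00881833  0.12600508] [ 0.56428062 -0.03293393  0.10506864] [0.610961   0.04078416 0.14578177]
exp origin [ 0.49348352 -0.02779664  0.09122824] win [ 0.54131837 -0.01979183  0.17872824] dist 0.06996519526516501 miss [-0.00011274 -0.00087355 -0.00025537]
t 10.85 p [ 0.4975 -0.0271  0.1808] [-180.     -0.   -170.46] F [ 0.2 -0.2 -3.3] g 0.0394 j [-0.48  0.2   0.46  2.07 -0.12  0.89  1.78]
[0.477, -0.216, 0.193, 158.5] shift [  51.5 -182.9  -12.2] turn [-0.   -0.   31.04]
```

The hold lasted over 2 s. The expected miss is under 1 mm at a 70 mm range. Next I'll retrace the path to a point above the mat.

```bash
python3 -m inch '[[[4,-13,-2],[0,0,0]],[[9,-33,-3],[0,0,0]],[[9,-33,-3],[0,0,0]],[[9,-33,-2],[0,0,0]],[[9,-33,-2],[0,0,0]],[[7,-27,0],[0,0,0]],[[4,-13,0],[0,0,4]],[[0,0,0],[0,0,8]],[[0,0,0],[0,0,8]],[[0,0,0],[0,0,7]]]'
python3 -m inch '[[[0,0,0],[0,0,4]],[[0,0,0],[0,0,0]],[[0,0,0],[0,0,0]]]'
python3 -c "
from h import *
go([.478,-.218,.096,158.5])"
```

```text
clock: 12.1
tool_pos: [0.4777, -0.2179, 0.1928]
eef_rot: [3.141, -0.0, 2.83]
wrist_force: [0.3, 0.0, -2.7]
grip_width: 0.0396
clock: 12.48
tool_pos: [0.4778, -0.2179, 0.1928]
eef_rot: [3.142, -0.0, 2.768]
wrist_force: [-1.0, 0.3, -3.1]
grip_width: 0.0394
t 12.47 p [ 0.4778 -0.2179  0.1928] [ 1.8000e+02 -1.0000e-02  1.5859e+02] F [-1.   0.3 -3.1] g 0.0394 j [-0.26  0.26  0.67  2.01 -0.2   0.94  1.71]
[0.478, -0.218, 0.096, 158.5] shift [-0.2 -0.  96.8] turn [ 0.   -0.01  0.09]
```

```bash
python3 -m inch '[[[0,0,10],[0,0,0]],[[0,0,20],[0,0,0]],[[0,0,25],[0,0,0]],[[0,0,20],[0,0,0]],[[0,0,12],[0,0,0]],[[0,0,6],[0,0,0]],[[0,0,3],[0,0,0]],[[0,0,0],[0,0,0]],[[0,0,0],[0,0,0]],[[0,0,0],[0,0,0]]]'
python3 -m inch '[[[0,0,1],[0,0,0]],[[0,0,1],[0,0,0]],[[0,0,0],[0,0,0]],[[0,0,0],[0,0,0]]]'
python3 -c "
from h import *
go([.478,-.218,.0936,158.5])"
```

```text
clock: 13.72
tool_pos: [0.4781, -0.218, 0.0971]
eef_rot: [3.141, 0.001, 2.767]
wrist_force: [-0.3, 0.4, -3.3]
grip_width: 0.0398
clock: 14.22
tool_pos: [0.4778, -0.218, 0.0948]
eef_rot: [-3.142, -0.0, 2.767]
wrist_force: [0.0, -0.5, -1.5]
grip_width: 0.0392
t 14.22 p [ 0.4778 -0.218   0.0948] [-180.     -0.    158.53] F [ 0.  -0.5 -1.5] g 0.0392 j [-0.17  0.41  0.59  2.09 -0.34  0.74  1.83]
[0.478, -0.218, 0.0936, 158.5] shift [-0.1  0.1  1.2] turn [-0.   -0.    0.03]
```

Contact is just starting, so I'll go down a little more.

```bash
python3 -m inch '[[[0,0,0.6],[0,0,0]],[[0,0,0.6],[0,0,0]],[[0,0,0],[0,0,0]],[[0,0,0],[0,0,0]],[[0,0,0],[0,0,0]]]'
python3 -c "
from h import *
go()"
```

```text
clock: 14.85
tool_pos: [0.4779, -0.218, 0.0937]
eef_rot: [-3.142, 0.0, 2.767]
wrist_force: [-0.3, 0.4, 0.2]
grip_width: 0.0394
t 14.85 p [ 0.4779 -0.218   0.0937] [-180.      0.    158.54] F [-0.3  0.4  0.2] g 0.0394 j [-0.17  0.41  0.59  2.09 -0.34  0.73  1.83]
```

```bash
python3 -m inch '[[[0,0,0.6],[0,0,0]],[[0,0,0],[0,0,0]],[[0,0,0],[0,0,0]]]'
python3 -m inch '[[[0,0,0],[0,0,0]],[[0,0,0],[0,0,0]],[[0,0,0],[0,0,0]],[[0,0,0],[0,0,0]],[[0,0,0],[0,0,0]],[[0,0,0],[0,0,0]],[[0,0,0],[0,0,0]],[[0,0,0],[0,0,0]],[[0,0,0],[0,0,0]],[[0,0,0],[0,0,0]]]' 85
python3 -m inch '[[[0,0,-8],[0,0,0]],[[0,0,-16],[0,0,0]],[[0,0,-30],[0,0,0]],[[0,0,-40],[0,0,0]],[[0,0,-40],[0,0,0]],[[0,0,-30],[0,0,0]],[[0,0,0],[0,0,0]],[[0,0,0],[0,0,0]]]'
python3 - <<'E'
from h import *
go()
c=snap('side');p=c['pixels'];cv2.imwrite('pics/end.png',cv2.resize(p[130:400,180:460,::-1],None,fx=2.2,fy=2.2))
W=pts(c);H,S,V=[x.astype(int) for x in cv2.split(cv2.cvtColor(p,cv2.COLOR_RGB2HSV))]
roi=np.zeros(H.shape,bool);roi[265:365,205:300]=1
for W_ in (np.load('side0.npz'),dict(W=W,p=p)):
    H,S,V=[x.astype(int) for x in cv2.split(cv2.cvtColor(W_['p'],cv2.COLOR_RGB2HSV))];w=W_['W']
    Y=w[roi&(H>18)&(H<36)&(S>110)];Y=Y[abs(Y[:,2]-.136)<.006];print(len(Y),Y.mean(0),cv2.minAreaRect((Y[:,:2]*1000).astype(np.float32)))
E
```

```text
clock: 15.22
tool_pos: [0.478, -0.2182, 0.0936]
eef_rot: [3.141, 0.0, 2.767]
wrist_force: [-3.5, 0.7, 12.8]
grip_width: 0.0397
clock: 16.48
tool_pos: [0.4779, -0.218, 0.093]
eef_rot: [-3.142, -0.0, 2.767]
wrist_force: [1.1, -0.1, 0.4]
grip_width: 0.085
clock: 17.48
tool_pos: [0.4776, -0.2179, 0.2572]
eef_rot: [3.141, 0.0, 2.767]
wrist_force: [0.3, -0.0, -0.4]
grip_width: 0.085
t 17.48 p [ 0.4776 -0.2179  0.2572] [1.7998e+02 1.0000e-02 1.5854e+02] F [ 0.3 -0.  -0.4] g 0.085 j [-0.31  0.18  0.71  1.94 -0.13  1.07  1.65]
368 [ 0.47821113 -0.21767345  0.1340487 ] ((477.06402587890625, -215.3094024658203), (41.509300231933594, 58.14748764038086), 69.46697235107422)
368 [ 0.482269   -0.22269891  0.1341395 ] ((481.55328369140625, -220.8037872314453), (40.05120086669922, 57.369422912597656), 66.55889892578125)
```

View pics/end.png

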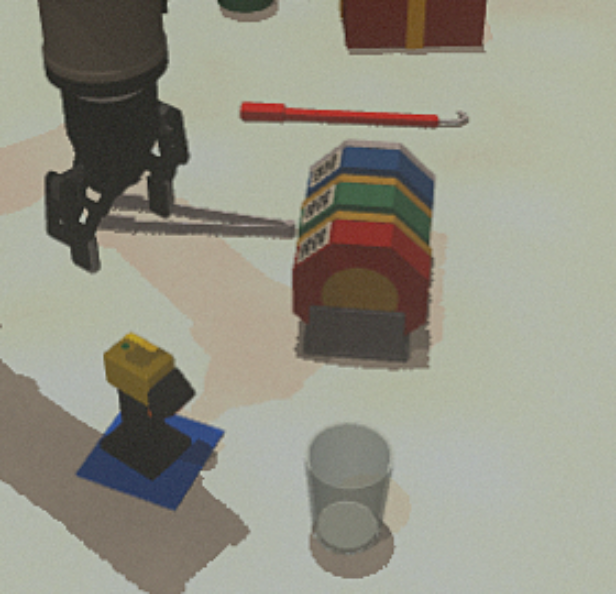

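The scanner stands upright on the mat, with its head at (140,368) in the crop. The gripper is clear, and the tins, jar and tong haven't moved.

```bash
python3 -c "
from rig import ctrl
print(ctrl.close_job())"
```

```text
the job is handed in; nothing more can be done
None
```

I scanned the red tin's label, stood the scanner back upright on its blue mat, and handed the job in at about 17.5 s of the 56 s allowed.

- **Scan:** I held the scanner still for about 2 s, 70 mm from the label. The beam's calculated miss was about 1 mm. That figure comes from the arm's pose and my first label measurement. The arm hid the label from the top camera, and the side view only roughly confirmed the aim. The beam came in from the red tin's side and did not stop on another tin's label.
- **Set-down:** I lowered the scanner until the wrist force showed the mat carrying it, with a 12.8 N press just before release. Then I opened the gripper and backed off 164 mm. The scanner now stands about 6 mm nearer the mat's centre than before.
- **Last checks:** The side camera puts the scanner's head at the same height as at the start (134 mm), so it is standing upright. By eye in that picture, the tins, jar, tong and lantern handle had not moved, and the gripper was touching nothing.
- **Small disagreement:** The camera fits of the scanner's heading differ by about 3° between start and end (69.5° and 66.6°). The gripper's own angle matched within 0.1°, so this may be measurement noise or a slight turn in the grip.

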